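# Load, close and pin a leaf drill jig

## Task

Get the drill jig on the bench ready for drilling: slide the outer of its two wooden blocks along the channel until it butts flush against the inner one, which stays against the end stop; then swing the hinged leaf fully shut over them and push the loose steel locking pin all the way through the latch holes, until its head meets the ear. Finish while holding the closed leaf pressed firmly down onto the blocks with the gripper - do not let go - and leave everything else on the bench where it is.

Things in the scene. Friction and masses are not known exactly. Their poses are not given: they have to be found in the camera images.
- jig: Leaf drill jig bolted to the bench, fixed. Grey base plate, x -145..125, y -55..55 mm, 20 thick. Origin: on the bench under the channel's centre line; x runs along the channel from hinge to latch end, y across, z up. Two steel rails (x -100..60, inner faces at y -21 and 21, outer at -33 and 33, tops at z 40) form a channel 42 mm wide, floor at z 20. From x 60 to 86 the plate is bare.
- jig_stop (a point): On the channel floor at the foot of the end stop's face, on the centre line (jig x -100, y 0, z 20 mm); the stop is at the hinge end, its top at z 44. Axes as the jig's.
- jig_hinge (a point): Middle of the hinge axis (jig x -125, y 0, z 56 mm); the axis runs along jig y. Axes as the jig's.
- jig_latch (a point): Centre of the latch (jig x 100, y 0, z 56 mm), axes as the jig's. Two upright steel ears stand either side of it: x 86..114, faces 10 and 22 mm from it along +y and -y, tops at z 68; each has a 12 mm round hole along y through this axis. The pin may go in from either side; -y is the robot's side.
- leaf (a joint): Angle of the hinged aluminium leaf, rad: 0 = shut (lying on the wooden blocks, the hole in its lug in line with the ears' holes), 1.6 to 1.85 at the start (standing up), 1.95 = stop. Stiff hinge (0.55 N m of friction): the leaf, 0.4 kg, stays where it is left.
- leaf_top (a point): On the leaf's upper face, on its centre line, 180 mm from the hinge axis: clear flat metal to press on. Its x runs along the leaf to the free end, y as the jig's, z out of the upper face. The leaf is a plate 5 to 195 mm from the hinge axis, 60 wide, 12 thick (6 either side of the hinge axis's plane); two drill bushings stand 7 mm proud of it 50 and 100 mm from the hinge axis.
- leaf_end (a point): Middle of the free end of the leaf's thumb tab (16 wide, 8 thick), 252 mm from the hinge axis. Inward of it, 211 to 239 mm from the hinge axis, is the leaf's lug, 16 wide and 28 thick (14 either side), with a 12 mm hole along y at 225 mm; shut, it stands between the ears. Axes as leaf_top's.
- block_a: Inner wooden block, 50 (x) x 40 (y) x 30 mm (z), origin at the centre of its underside. It lies in the channel against the end stop, its x along the channel; it stands 10 mm above the rails.
- block_b: Outer wooden block, the same size and axes, in the channel nearer the latch, at first 12 to 34 mm short of the inner one. Loose: it slides on the channel floor. Butted flush, its origin is 50 mm from block_a's and 75 mm from the stop.
- pin: Loose steel locking pin, 0.09 kg, at first lying flat on the bench to the right of the jig. Round shank 10 mm in diameter and 58 mm long, its last 8 mm tapering to a 4 mm nose; flat head 40 long x 18 wide x 10 mm thick. Origin: on the axis, at the shoulder where head and shank meet; x points along the shank to the nose, y across the head's 18 mm width. The head spans x -40..0.
- pin_mid (a point): Point on the pin's axis 22 mm from the shoulder towards the nose: it lies at jig_latch when the pin is fully home (head against the ear).
- pot_1: Bystander: empty black plant pot, 122 mm across, 105 high; origin at its foot.
- pot_2: Bystander: another such pot.
- spare_block: Bystander: spare wooden block like those in the jig, lying on the bench; leave it.
- hammer: Bystander: hammer lying on the bench.
- wrench: Bystander: wrench lying on the bench.
- screwdriver: Bystander: screwdriver lying on the bench.
- tape_measure: Bystander: black tape measure, 70 x 35 x 62 mm, standing on the bench.
There are look-alikes about, which are no part of the job. Leave any pink look-alike of the block_b alone.

How it is judged:
By the outcome, as a careful person would: the job done as asked, in the order asked, and still so for the second after the job is handed in, while the arm keeps its last pose, push and grip.
It also fails if it takes over 72 s, if anything falls off the work surface, if the arm or the gripper's body presses on something with over 40 N, if the wrist force passes 120 N, or if a joint passes its speed limit or range.

## Robot

A 6-joint arm with a two-finger parallel gripper is mounted at the origin on the work surface. World frame = base frame: x ahead of the robot, y to its left, z up, the work surface at z = 0. Lengths are in m, angles in rad, forces in N, time in s.
With the tool pointing down it reaches from about 0.25 to 0.725 m from the base axis. Payload 4 kg.
Tool frame: the origin (TCP) lies on the centre line of the jaws, within the pads' length; the fingertips stand ahead of it and the grasp point (between the pads) lies 11 mm behind it (bot.tip_extent is the z of the fingertips in the tool frame, in m); z points along the fingers, y is the direction in which the jaws open and shut (so a half turn about z gives the same grasp; the last joint's range is limited). The gripper opens to 85 mm and grips with 20 to 120 N. Pads are 22 mm wide; open, the fingers measure 114 mm over their backs; the gripper's body (76 mm by 85 mm) begins 54 mm behind the grasp point. The pads swing forward as they close: fully open they stand 13 mm farther back than shut.
Start: joints at [1.318, 0.241, 0.005, 1.335, 0, 1.571], TCP at [0.125, 0.484, 0.239] pointing down, gripper open.
Joint ranges: [-2.72, 2.72], [-1.05, 1.87], [-1.09, 1.28], [-1.99, 2.15], [-1.42, 1.44], [-3.14, 3.14]. Speed limits (rad/s): [2.79, 2.79, 3.14, 3.14, 3.14, 3.14].

## Interface

Orientations are given as a unit quaternion [x, y, z, w].
In Python, from workcell import bot gives the robot as it stands.
- The arm moves only by the shell command python3 -m jog 'ROWS'. ROWS is JSON, a list that holds one entry, the list of rows, each a list of 7 numbers: the shift along the world's x, y, z in m, then the turn, a rotation vector about the world's x, y, z in degrees, then the closure in counts, from 0 (fully open) to 255 (shut). In form: [[[tx, ty, tz, ax, ay, az, fingers], ...]]. A call has 1 to 10 rows; each row is the pose to reach, as a shift and turn from the pose commanded when the call began; what a row does not reach only later rows make up. A row lasts 1/12 s, in which the tool goes at most 41.7 mm and 7.16 degrees, less where a joint would pass 70% of its speed; a pose out of reach is approached as far as the arm can. A call with a gripper value outside its range is refused whole. The fingers move at their own pace and stop on an object; the grip force is fixed at half the most. Time passes only in rows, so rows that repeat a pose let the fingers close. It gives the time, the measured TCP pose, the force and the opening at its end, in the units of the state.
- bot.get_obs(): the state, without advancing time (a new reading comes with each control period).
- bot.camera(name): name is "side" or "top" or "wrist"; returns the picture (384x512x3 uint8, blue, green, red); there is no depth.
- bot.camera_model(name): a dict with "K" (3x3 intrinsics, pixels), "T" (4x4, takes a point from camera to world coordinates). Camera axes: x right, y down, z forward; pixel columns grow to the right and rows downward; lengths in m; the calibration is good to about 2 mm. A picture is of the moment at which its call begins: read the wrist's pose just before it. camera_model takes no time and is no camera call; for the wrist camera it gives the pose at the moment of the call.
- bot.job_done(): hands the job in, once; it reports no verdict.
The state is a dict: "clock": time; "joint_pos": joint angles; "joint_vel": joint speeds; "tau": joint torques, N m; "eef_pos": TCP position; "tool_rot": TCP orientation; "ft_force": force on the tool from outside, world axes, zero at the start; "ft_torque": the same for the moment, N m; "grip_width": finger opening in m.
Only numpy, scipy, OpenCV 4.12 (cv2) and the standard library are available. Lean on these libraries where they do the work, as an engineer would, in place of code of your own. Each camera call takes 0.05 s, during which the arm holds its last target. There are 200 camera calls.

## Working session

There is one attempt and no reset: what is moved stays moved. The work goes in short steps, Python scripts to look and compute and a shell command to move; the robot and the scene stay as the last step left them, time stands still between calls to the robot, and variables do not carry over. Pictures are saved under pics/ and viewed, about 8 in all and at most 12, crops included, and the job is handed in when it is done.

```bash
mkdir -p pics; ls
python3 - <<'E'
from workcell import bot
import cv2,numpy as np
np.set_printoptions(precision=4,suppress=True)
o=bot.get_obs();print(o['clock'],o['eef_pos'],o['tool_rot'],o['grip_width'],bot.tip_extent)
for n in("side","top"):
    cv2.imwrite(f"pics/{n}0.png",bot.camera(n));m=bot.camera_model(n);print(n,m["K"],m["T"])
E
```

```text
pics
0.0 [0.1249 0.4835 0.2384] [ 0.1261  0.992  -0.001  -0.0001] 0.08510647861036215 0.008
side [[367.5479   0.     255.6172]
 [  0.     367.5479 194.9287]
 [  0.       0.       1.    ]] [[ 0.9702 -0.1806  0.1618  0.4069]
 [-0.2418 -0.6728  0.6992 -0.7086]
 [-0.0174 -0.7175 -0.6964  0.7656]
 [ 0.      0.      0.      1.    ]]
top [[478.2427   0.     246.9511]
 [  0.     478.2427 192.2962]
 [  0.       0.       1.    ]] [[ 0.0256 -0.9846  0.1728  0.2756]
 [-0.9995 -0.0283 -0.0129  0.021 ]
 [ 0.0176 -0.1724 -0.9849  1.5479]
 [ 0.      0.      0.      1.    ]]
```

View pics/top0.png

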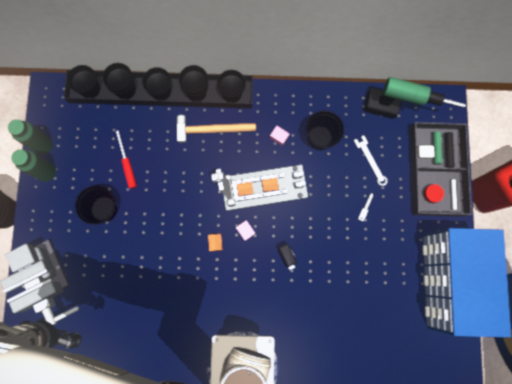

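View pics/side0.png

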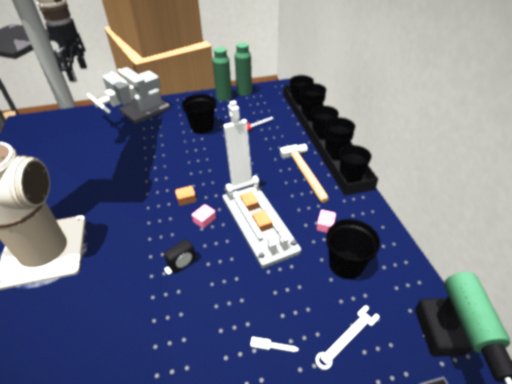

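Top view: the jig is at about (265,187), with the leaf standing at its left end (225,185) and the latch ears at right (298,180). The pin is at about (366,207). Pink look-alikes are at (280,134) and (246,230). The side view agrees. I'll zoom in next.

```bash
cat > h.py <<'E'
from workcell import bot
import cv2,numpy as np
np.set_printoptions(precision=4,suppress=True)
def ray(n,u,v,m=None):
    m=m or bot.camera_model(n);d=np.linalg.inv(m["K"])@[u,v,1];return m["T"][:3,3],m["T"][:3,:3]@d
def onz(n,u,v,z,m=None):
    c,d=ray(n,u,v,m);return c+d*(z-c[2])/d[2]
def proj(n,p,m=None):
    m=m or bot.camera_model(n);q=np.linalg.inv(m["T"])@np.r_[p,1];q=m["K"]@q[:3];return q[:2]/q[2]
E
python3 - <<'E'
from h import *
t=cv2.imread("pics/top0.png");s=cv2.imread("pics/side0.png")
a=cv2.resize(t[150:225,205:315],None,fx=5,fy=5,interpolation=2)[:,:550]
b=cv2.resize(t[185:230,350:385],None,fx=7,fy=7,interpolation=2)
c=np.zeros((600,800,3),np.uint8);c[:375,:550]=a;c[:315,555:800]=b
d=cv2.resize(s[325:365,240:305],None,fx=5,fy=5,interpolation=2);c[380:580,0:325]=d
cv2.imwrite("pics/z.png",c)
hsv=cv2.cvtColor(t,cv2.COLOR_BGR2HSV)
m=cv2.inRange(hsv,(5,130,120),(22,255,255))
for k in cv2.findContours(m,0,1)[0]:
    if cv2.contourArea(k)>40: r=cv2.minAreaRect(k);print('orange',r,onz("top",*r[0],.05))
# pin blob, base plate
w=cv2.inRange(hsv,(0,0,120),(180,90,255))
for k in cv2.findContours(w,0,1)[0]:
    if cv2.contourArea(k)>40: r=cv2.minAreaRect(k);print('white',r,cv2.contourArea(k),onz("top",*r[0],.01))
E
```

```text
orange ((215.0, 242.0), (16.0, 12.0), 90.0) [0.3781 0.097  0.05  ]
orange ((244.4324188232422, 188.59458923339844), (9.86393928527832, 12.494322776794434), 80.53767395019531) [0.5501 0.0097 0.05  ]
orange ((269.5099792480469, 184.56997680664062), (9.758074760437012, 13.01076602935791), 81.8698959350586) [ 0.5654 -0.07    0.05  ]
white ((64.99998474121094, 362.4999694824219), (129.99996948242188, 40.99999237060547), 0.0) 2862.0 [0.0019 0.5429 0.01  ]
white ((495.61724853515625, 359.99310302734375), (47.74100112915039, 29.067401885986328), 86.633544921875) 941.0 [ 0.0393 -0.7843  0.01  ]
white ((243.5, 358.5), (49.0, 67.0), 90.0) 3089.0 [ 0.026  -0.0019  0.01  ]
white ((447.2624206542969, 314.9862365722656), (32.48135757446289, 9.460590362548828), 86.98721313476562) 163.0 [ 0.1716 -0.6395  0.01  ]
white ((433.0, 312.5), (29.0, 16.0), 90.0) 173.5 [ 0.1781 -0.5947  0.01  ]
white ((437.14593505859375, 281.06451416015625), (31.06004524230957, 26.446226119995117), 87.27368927001953) 352.0 [ 0.2759 -0.612   0.01  ]
white ((435.7630920410156, 247.7618408203125), (30.461946487426758, 26.017499
[... 1154 characters left out ...]
hite ((430.4738464355469, 147.9707794189453), (31.007740020751953, 37.71961212158203), 3.1798300743103027) 546.0 [ 0.7133 -0.6085  0.01  ]
white ((279.26922607421875, 134.3461456298828), (16.91835594177246, 14.144856452941895), 33.6900634765625) 212.0 [ 0.7449 -0.102   0.01  ]
white ((203.0, 127.5), (27.0, 54.0), 90.0) 275.0 [0.7607 0.1532 0.01  ]
white ((488.5926513671875, 126.96585845947266), (86.87081909179688, 67.61009216308594), 69.775146484375) 3517.5 [ 0.7927 -0.8091  0.01  ]
white ((12.69137191772461, 137.0634307861328), (30.09134864807129, 125.61170959472656), 2.14758563041687) 2753.5 [0.7083 0.7791 0.01  ]
white ((255.5, 40.5), (81.0, 511.0), 90.0) 36790.0 [ 1.079  -0.0151  0.01  ]
```

View pics/z.png

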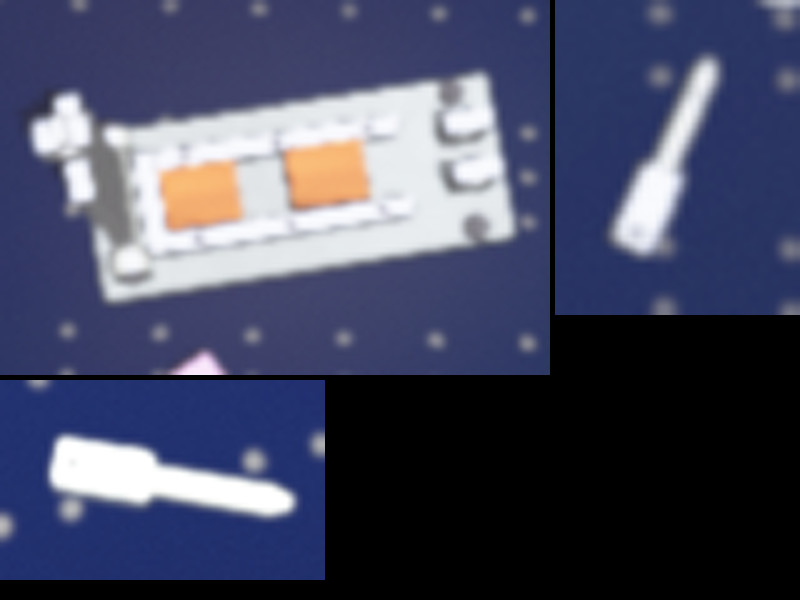

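The crop shows the plate corners at px (302.4,164.4), (307.8,197.6) and (226.4,210.4), and the pin's head end at (361.2,219.6) with its nose at (372.1,193.6). Next I compute the poses and then use the wrist camera to refine them.

Run:
```python
from h import *
A=onz("top",302.4,164.4,.02);B=onz("top",307.8,197.6,.02);C=onz("top",226.4,210.4,.02)
print(A,B,C,np.linalg.norm(A-B),np.linalg.norm(B-C))
x=(B-C);y=(A-B);print(np.degrees(np.arctan2(x[1],x[0])),np.degrees(np.arctan2(y[1],y[0])))
H=onz("top",361.2,219.6,.005);N=onz("top",372.1,193.6,.005);d=N-H
print("pin",H,N,np.linalg.norm(d),np.degrees(np.arctan2(d[1],d[0])))
yaw=np.arctan2(x[1],x[0]);ex=np.array([np.cos(yaw),np.sin(yaw),0]);ey=np.array([-ex[1],ex[0],0])
O=(B+C)/2+ .055*ey+.010*ex;O[2]=0;print("O",O,ex)
J=lambda a,b,c:O+a*ex+b*ey+[0,0,c]
for p in [(-145,55,20),(125,-55,20),(100,16,68),(100,-16,68),(-75,0,50),(-14,0,50)]:
    q=J(*np.array(p)/1e3);print(p,q,proj("top",q),proj("side",q))
o=bot.get_obs();T=np.linalg.inv(np.r_[np.c_[cv2.Rodrigues(np.array([.1261,.992,0])*np.pi)[0],o['eef_pos']],[[0,0,0,1]]])@bot.camera_model("wrist")["T"];print(T,bot.camera_model("wrist")["K"])
```

```text
[ 0.6418 -0.1787  0.02  ] [ 0.5318 -0.1969  0.02  ] [0.4825 0.0656 0.02  ] 0.11149692273171674 0.2670786661563481
-79.3702078423488 9.381094133364291
pin [ 0.4667 -0.3736  0.005 ] [ 0.5537 -0.4109  0.005 ] 0.09471379732426465 -23.226709844851737
O [ 0.5631 -0.0653  0.    ] [ 0.1845 -0.9828  0.    ]
(-145, 55, 20) [0.5904 0.0873 0.02  ] [220.8256 177.4108] [255.1144 183.7183]
(125, -55, 20) [ 0.5321 -0.1983  0.02  ] [308.2417 197.5305] [260.1279 264.2342]
(100, 16, 68) [ 0.5973 -0.1607  0.068 ] [298.6306 174.4596] [281.8767 234.7391]
(100, -16, 68) [ 0.5658 -0.1666  0.068 ] [300.4273 184.2565] [270.1437 239.1343]
(-75, 0, 50) [0.5492 0.0084 0.05  ] [244.8315 188.8632] [247.4013 196.8344]
(-14, 0, 50) [ 0.5605 -0.0516  0.05  ] [263.7128 185.9274] [256.5728 211.2403]
[[ 0.0007 -0.9601 -0.2797  0.0718]
 [ 1.      0.0013 -0.0021  0.0001]
 [ 0.0024 -0.2797  0.9601 -0.1349]
 [ 0.      0.      0.      1.    ]] [[293.1125   0.     250.8576]
 [  0.     293.1125 190.7162]
 [  0.       0.       1.    ]]
```

```bash
python3 -m jog '[[[0.17,-0.37,0,0,0,25,0],[0.17,-0.37,0,0,0,25,0],[0.17,-0.37,0,0,0,25,0],[0.17,-0.37,0,0,0,25,0],[0.17,-0.37,0,0,0,25,0],[0.17,-0.37,0,0,0,25,0],[0.17,-0.37,0,0,0,25,255],[0.17,-0.37,0,0,0,25,255],[0.17,-0.37,0,0,0,25,255],[0.17,-0.37,0,0,0,25,255]]]'
python3 -m jog '[[[0.15,-0.24,0.02,0,0,0,255],[0.15,-0.24,0.02,0,0,0,255],[0.15,-0.24,0.02,0,0,0,255],[0.15,-0.24,0.02,0,0,0,255],[0.15,-0.24,0.02,0,0,0,255],[0.15,-0.24,0.02,0,0,0,255],[0.15,-0.24,0.02,0,0,0,255],[0.15,-0.24,0.02,0,0,0,255],[0.15,-0.24,0.02,0,0,0,255]]]'
python3 - <<'E'
from h import *
o=bot.get_obs();print(o['clock'],o['eef_pos'],o['tool_rot'],o['ft_force'])
m=bot.camera_model("wrist");im=bot.camera("wrist");cv2.imwrite("pics/w1.png",im);np.save("w1.npy",m["T"])
ex=np.array([.1845,-.9828,0]);ey=np.array([.9828,.1845,0]);O=np.array([.5631,-.0653,0])
for p in [(125,-55,20),(125,55,20),(100,10,68),(100,-10,68),(30,20,50),(30,-20,50)]:
    p=np.array(p)/1e3;print(p,proj("wrist",O+p[0]*ex+p[1]*ey+[0,0,p[2]],m))
E
```

```text
clock: 0.93
eef_pos: [0.2951, 0.1118, 0.2393]
tool_rot: [-0.092, 0.996, -0.0, 0.0]
ft_force: [0.6, 0.6, -0.3]
grip_width: 0.0386
clock: 1.68
eef_pos: [0.4452, -0.1273, 0.2583]
tool_rot: [-0.09, 0.996, 0.0, -0.001]
ft_force: [-0.3, 0.7, -0.7]
grip_width: -0.0001
1.6833 [ 0.4452 -0.1273  0.2583] [-0.09    0.9959  0.0004 -0.0009] [-0.274   0.6666 -0.6517]
[ 0.125 -0.055  0.02 ] [187.8107 216.406 ]
[0.125 0.055 0.02 ] [192.6512 286.7275]
[0.1   0.01  0.068] [203.0474 278.1836]
[ 0.1   -0.01   0.068] [202.2444 264.0896]
[0.03 0.02 0.05] [258.0503 276.9271]
[ 0.03 -0.02  0.05] [258.1152 249.7741]
```

View pics/w1.png

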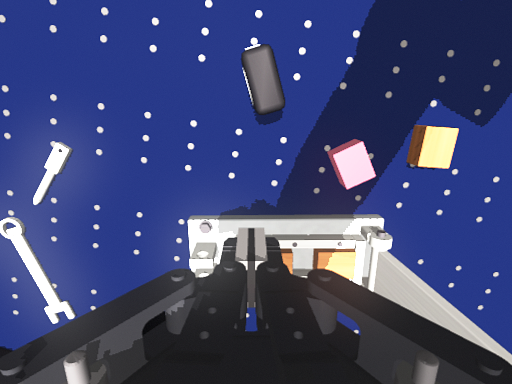

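The wrist picture shows the plate's near edge running from (190,217) to (383,217), about 2 px from the prediction, so the jig pose is good. I also see the pin's head at (63,146) and its nose at (38,202).

```bash
python3 -m jog '[[[0.129,0.001,0,0,0,0,255],[0.129,0.001,0,0,0,0,255],[0.129,0.001,0,0,0,0,255],[0.129,0.001,-0.04,0,0,0,255],[0.129,0.001,-0.08,0,0,0,255],[0.129,0.001,-0.12,0,0,0,255],[0.129,0.001,-0.16,0,0,0,255],[0.129,0.001,-0.20,0,0,0,255],[0.129,0.001,-0.222,0,0,0,255],[0.129,0.001,-0.222,0,0,0,255]]]'
python3 -m jog '[[[-0.001,0.005,0,0,0,0,255],[-0.002,0.010,0,0,0,0,255],[-0.0028,0.015,0,0,0,0,255],[-0.0037,0.020,0,0,0,0,255],[-0.0046,0.025,0,0,0,0,255],[-0.0056,0.030,0,0,0,0,255],[-0.0065,0.035,0,0,0,0,255],[-0.0075,0.040,0,0,0,0,255]]]'
python3 - <<'E'
from h import *
im=bot.camera("side")
m=bot.camera_model("side")
cv2.imwrite("pics/s2.png",cv2.resize(im[120:280,200:330],None,fx=4,fy=3.75,interpolation=2))
E
```

```text
clock: 2.57
eef_pos: [0.5692, -0.122, 0.0318]
tool_rot: [-0.093, 0.996, 0.002, -0.005]
ft_force: [-0.1, -1.3, 0.4]
grip_width: -0.0
clock: 3.23
eef_pos: [0.5666, -0.0844, 0.0377]
tool_rot: [-0.092, 0.996, -0.0, 0.0]
ft_force: [-0.2, -0.2, 0.9]
grip_width: 0.0002
```

View pics/s2.png

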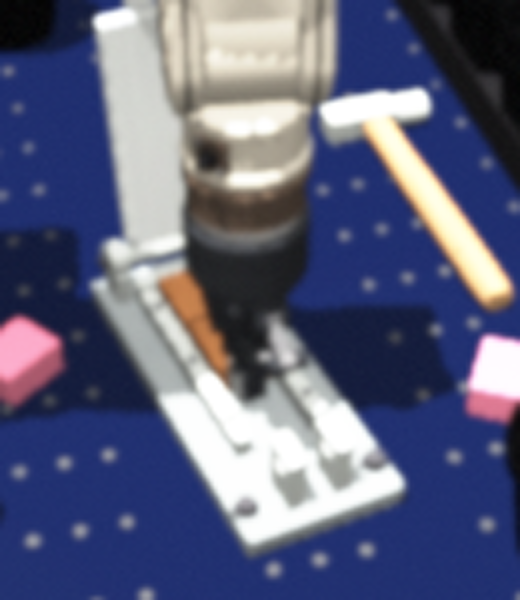

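The side crop shows the fingers in the channel behind the block, with the gap nearly closed. I'll push on until the force rises.

```bash
python3 -m jog '[[[-0.0004,0.002,0,0,0,0,255],[-0.0007,0.004,0,0,0,0,255],[-0.001,0.006,0,0,0,0,255],[-0.001,0.006,0,0,0,0,255]]]'
python3 -m jog '[[[-0.0004,0.002,0,0,0,0,255],[-0.0007,0.004,0,0,0,0,255],[-0.0007,0.004,0,0,0,0,255]]]'
```

```text
clock: 3.62
eef_pos: [0.5666, -0.0805, 0.0377]
tool_rot: [-0.091, 0.996, -0.002, 0.001]
ft_force: [2.3, -5.8, 0.8]
grip_width: -0.0001
clock: 3.87
eef_pos: [0.5668, -0.0802, 0.0383]
tool_rot: [-0.09, 0.996, -0.006, 0.001]
ft_force: [1.7, -13.7, 0.1]
grip_width: -0.0003
```

Stalled at about 14 N, so the blocks are butted. Now I back off and rise, and triangulate the leaf end.

```bash
python3 -m jog '[[[0.002,-0.015,0,0,0,0,255],[0.003,-0.02,0.01,0,0,0,255],[0.003,-0.02,0.05,0,0,0,255],[0.003,-0.02,0.09,0,0,0,255],[0.003,-0.02,0.13,0,0,0,255],[0.003,-0.02,0.17,0,0,0,255],[0.003,-0.02,0.21,0,0,0,255],[0.003,-0.02,0.25,0,0,0,255],[0.003,-0.02,0.29,0,0,0,255],[0.003,-0.02,0.30,0,0,0,255]]]'
python3 - <<'E'
from h import *
c1,d1=ray("top",213.5,177);c2,d2=ray("side",233,103)
s=np.linalg.lstsq(np.c_[d1,-d2],c2-c1,rcond=None)[0];p,q=c1+s[0]*d1,c2+s[1]*d2;print(p,q)
ex=np.array([.1845,-.9828,0]);ey=np.array([.9828,.1845,0]);O=np.array([.5631,-.0653,0])
v=(p+q)/2-O;print(v@ex,v@ey,v[2],"angle",np.arctan2(v[2]-.056,v@ex+.125),np.hypot(v[2]-.056,v@ex+.125))
for a in (1.6,1.7,1.8,1.85):
  P=O+ex*(-.125+.252*np.cos(a))+[0,0,.056+.252*np.sin(a)];print(a,proj("top",P),proj("side",P))
for jx in(-190,-205): print(jx,O+jx/1e3*ex)
E
```

```text
clock: 4.7
eef_pos: [0.5692, -0.0947, 0.3458]
tool_rot: [-0.092, 0.996, -0.001, 0.006]
ft_force: [0.5, 0.2, 0.1]
grip_width: 0.0001
[0.5344 0.095  0.2946] [0.541  0.0947 0.2959]
-0.16209107724149716 0.004565067206450942 0.2952457924608707 angle 1.7246051966117826 0.2421038975753276
1.6 [224.7274 174.7066] [234.2349 104.8963]
1.7 [215.3734 176.3063] [230.3958 100.8254]
1.8 [206.2156 178.0752] [226.8263  97.8751]
1.85 [201.755  179.0141] [225.1536  96.8123]
-190 [0.528  0.1214 0.    ]
-205 [0.5253 0.1362 0.    ]
```

```bash
python3 -m jog '[[[0,0,0.01,0,0,0,255],[-0.008,0.04,0.01,0,0,0,255],[-0.016,0.08,0.01,0,0,0,255],[-0.024,0.12,0.01,0,0,0,255],[-0.032,0.16,0.01,0,0,0,255],[-0.039,0.20,0.01,0,0,0,255],[-0.044,0.231,0.01,0,0,0,255],[-0.044,0.231,-0.03,0,0,0,255],[-0.044,0.231,-0.07,0,0,0,255],[-0.044,0.231,-0.086,0,0,0,255]]]'
python3 - <<'E'
from h import *
ex=np.array([.1845,-.9828,0]);O=np.array([.5631,-.0653,0])
s=np.array([.5253,.1362,.26])
for t in np.arange(1.7,-.01,-.1):
  c,n=np.cos(t),np.sin(t)
  P=O+ex*(-.125+.18*c-.006*n-.0145)+[0,0,.056+.18*n+.006*c+.008];print(round(t,1),(P-s).round(3),(P-O)@ex)
o=bot.get_obs();cv2.imwrite("pics/s3.png",cv2.resize(bot.camera("side")[60:240,180:330],None,fx=4,fy=3.3,interpolation=2))
E
```

```text
clock: 5.53
eef_pos: [0.5205, 0.1369, 0.2467]
tool_rot: [-0.093, 0.996, -0.0, -0.004]
ft_force: [-0.0, -0.3, -0.7]
grip_width: -0.0
1.7 [ 0.007 -0.036 -0.018] -0.16863121992582752
1.6 [ 0.01  -0.053 -0.016] -0.15074372098552252
1.5 [ 0.013 -0.071 -0.016] -0.13274378942163076
1.4 [ 0.017 -0.089 -0.018] -0.11481127460035237
1.3 [ 0.02  -0.106 -0.021] -0.09712535228208032
1.2 [ 0.023 -0.123 -0.026] -0.07986273435643008
1.1 [ 0.026 -0.139 -0.033] -0.06319590319545194
1.0 [ 0.029 -0.155 -0.041] -0.047291388266784536
0.9 [ 0.032 -0.17  -0.051] -0.032308102226261425
0.8 [ 0.034 -0.183 -0.063] -0.018395753115183613
0.7 [ 0.037 -0.196 -0.075] -0.005693348527057852
0.6 [ 0.039 -0.207 -0.089] 0.005672193310328044
0.5 [ 0.041 -0.217 -0.104] 0.015587311659883512
0.4 [ 0.042 -0.225 -0.12 ] 0.02395293793656224
0.3 [ 0.043 -0.232 -0.137] 0.03068548556791596
0.2 [ 0.044 -0.237 -0.154] 0.0357176851634966
0.1 [ 0.045 -0.24  -0.172] 0.038999256648369125
-0.0 [ 0.045 -0.241 -0.19 ] 0.040497411644999995
```

View pics/s3.png

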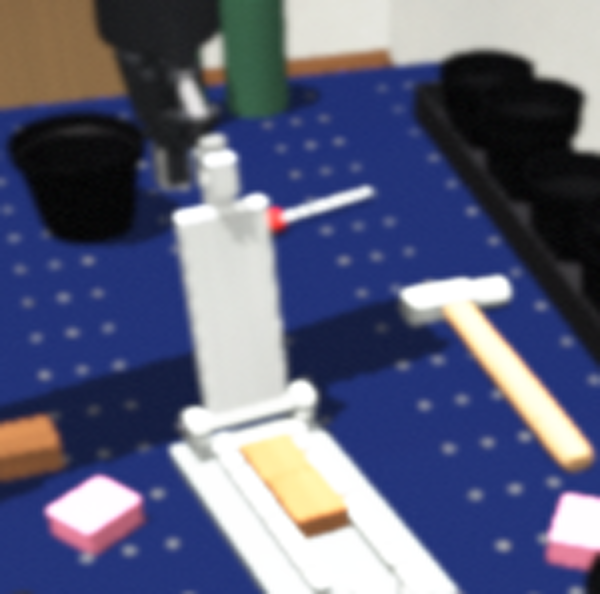

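The picture shows both blocks butted together and the fingers behind the leaf's tab. The commanded z is about 10 mm lower than the table assumed, so I add that. Now I sweep the leaf.

```bash
python3 -m jog '[[[0.009,-0.036,-0.008,0,0,0,255],[0.012,-0.053,-0.006,0,0,0,255],[0.015,-0.071,-0.006,0,0,0,255],[0.019,-0.089,-0.008,0,0,0,255],[0.022,-0.106,-0.011,0,0,0,255],[0.025,-0.123,-0.016,0,0,0,255],[0.028,-0.139,-0.023,0,0,0,255],[0.031,-0.155,-0.031,0,0,0,255],[0.034,-0.170,-0.041,0,0,0,255],[0.036,-0.183,-0.053,0,0,0,255]]]'
python3 -m jog '[[[0.002,-0.012,-0.012,0,0,0,255],[0.005,-0.024,-0.026,0,0,0,255],[0.007,-0.034,-0.041,0,0,0,255],[0.008,-0.042,-0.057,0,0,0,255],[0.009,-0.049,-0.074,0,0,0,255],[0.010,-0.054,-0.091,0,0,0,255],[0.011,-0.057,-0.109,0,0,0,255],[0.011,-0.058,-0.118,0,0,0,255],[0.011,-0.058,-0.123,0,0,0,255],[0.011,-0.058,-0.125,0,0,0,255]]]'
```

```text
clock: 6.42
eef_pos: [0.5614, -0.0476, 0.2008]
tool_rot: [-0.091, 0.996, 0.0, 0.002]
ft_force: [-0.1, 0.5, 2.2]
grip_width: 0.0001
clock: 7.25
eef_pos: [0.5709, -0.1049, 0.0735]
tool_rot: [-0.091, 0.996, 0.0, -0.0]
ft_force: [-0.6, 0.3, 1.9]
grip_width: 0.0002
```

```bash
python3 -m jog '[[[0,0,-0.003,0,0,0,255],[0,0,-0.005,0,0,0,255],[0,0,-0.007,0,0,0,255],[0,0,-0.007,0,0,0,255]]]'
python3 - <<'E'
from h import *
cv2.imwrite("pics/s4.png",cv2.resize(bot.camera("side")[150:290,200:330],None,fx=4.5,fy=4.2,interpolation=2))
E
```

```text
clock: 7.58
eef_pos: [0.5715, -0.1048, 0.07]
tool_rot: [-0.092, 0.996, -0.0, 0.001]
ft_force: [-6.0, 1.0, 15.7]
grip_width: -0.0001
```

View pics/s4.png

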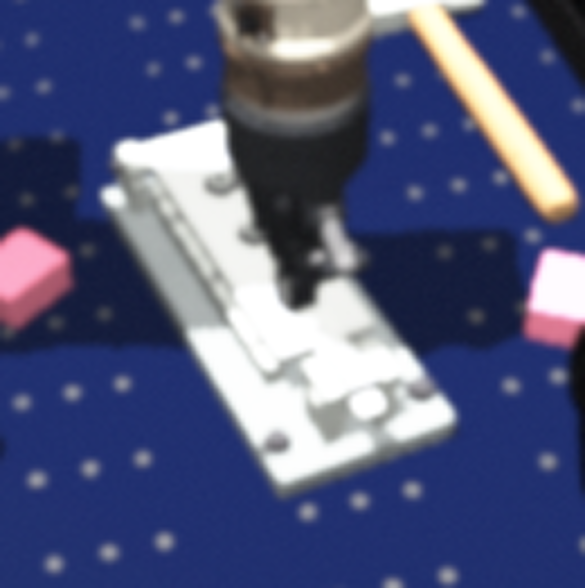

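The leaf is shut (TCP z 0.070 as expected, 16 N), and its lug sits between the ears at about (365,400). Now to the pin.

```bash
python3 -m jog '[[[0,0,0.04,0,0,0,255],[0,0,0.08,0,0,0,255],[-0.01,-0.03,0.12,0,0,-5,0],[-0.022,-0.07,0.137,0,0,-12,0],[-0.034,-0.11,0.137,0,0,-19,0],[-0.046,-0.15,0.137,0,0,-26,0],[-0.06,-0.19,0.137,0,0,-33,0],[-0.072,-0.23,0.137,0,0,-34,0],[-0.086,-0.27,0.137,0,0,-34,0],[-0.086,-0.276,0.137,0,0,-34,0]]]'
python3 -m jog '[[[0,0,0,0,0,0,0],[0,0,0,0,0,0,0]]]'
python3 - <<'E'
from h import *
m=bot.camera_model("wrist");im=bot.camera("wrist");o=bot.get_obs();print(o['eef_pos'],o['tool_rot'])
cv2.imwrite("pics/w5.png",im);np.savez("w5.npz",**m)
g=cv2.cvtColor(im,cv2.COLOR_BGR2HSV);w=cv2.inRange(g,(0,0,130),(180,70,255))
for k in cv2.findContours(w,0,1)[0]:
    if cv2.contourArea(k)>300:
        r=cv2.minAreaRect(k);b=cv2.boxPoints(r);P=np.array([onz("wrist",*q,.008,m)[:2] for q in b]);print(r,cv2.contourArea(k));print(P)
E
```

```text
clock: 8.47
eef_pos: [0.4829, -0.3853, 0.2042]
tool_rot: [0.206, 0.979, -0.001, 0.001]
ft_force: [0.3, 0.5, 0.0]
grip_width: 0.0853
clock: 8.63
eef_pos: [0.4846, -0.3817, 0.2037]
tool_rot: [0.205, 0.979, 0.0, 0.0]
ft_force: [0.5, 1.4, 0.1]
grip_width: 0.0851
[ 0.485  -0.3805  0.2036] [0.2037 0.979  0.0003 0.0002]
((282.40509033203125, 300.6997985839844), (128.58302307128906, 26.179672241210938), 34.658355712890625) 1847.0
[[ 0.5954 -0.4706]
 [ 0.575  -0.4405]
 [ 0.7332 -0.3543]
 [ 0.7593 -0.3849]]
((63.48387145996094, 283.2512512207031), (34.78228759765625, 124.55292510986328), 67.10945129394531) 2056.0
[[ 0.5013 -0.7476]
 [ 0.5011 -0.5742]
 [ 0.5471 -0.5817]
 [ 0.5498 -0.7619]]
((133.13626098632812, 261.5946350097656), (17.072917938232422, 57.85008239746094), 28.442928314208984) 408.5
[[ 0.549  -0.6063]
 [ 0.5008 -0.5381]
 [ 0.5178 -0.5265]
 [ 0.5674 -0.5947]]
((252.0, 193.0), (80.0, 16.0), 90.0) 879.0
[[ 0.4632 -0.3812]
 [ 0.4704 -0.3646]
 [ 0.5611 -0.4032]
 [ 0.5532 -0.4212]]
((9.529417037963867, 167.11764526367188), (84.67293548583984, 34.66681671142578), 57.528804779052734) 1658.5
[[ 0.3289 -0.6542]
 [ 0.3253 -0.6117]
 [ 0.4141 -0.6134]
 [ 0.4196 -0.6591]]
((36.512630462646484, 148.75733947753906), (96.51127624511719, 27.511201858520508), 56.72511291503906) 1406.0
[[ 0.3187 -0.6105]
 [ 0.3157 -0.578 ]
 [ 0.4147 -0.5755]
 [ 0.4195 -0.6106]]
((488.0994873046875, 161.76824951171875), (102.66873168945312, 105.01097869873047), 62.52556610107422) 7024.0
[[ 0.5281 -0.1972]
 [ 0.5176 -0.0927]
 [ 0.6421 -0.0594]
 [ 0.6598 -0.172 ]]
```

View pics/w5.png

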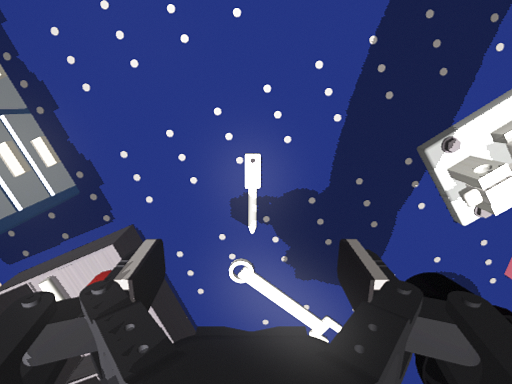

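The pin appears exactly upright in the image, head end at (252,153) and nose at (252,233). Its measured length is 98.6 mm, and the head centre lies under the TCP. I descend and grip.

```bash
python3 -m jog '[[[0,0,-0.04,0,0,0,0],[0,0,-0.08,0,0,0,0],[0,0,-0.12,0,0,0,0],[0,0,-0.15,0,0,0,0],[0,0,-0.17,0,0,0,0],[0,0,-0.185,0,0,0,0],[0,0,-0.191,0,0,0,0],[0,0,-0.191,0,0,0,0],[0,0,-0.191,0,0,0,0]]]'
python3 -m jog '[[[0,0,0,0,0,0,255],[0,0,0,0,0,0,255],[0,0,0,0,0,0,255],[0,0,0,0,0,0,255],[0,0,0,0,0,0,255],[0,0,0,0,0,0,255],[0,0,0,0,0,0,255],[0,0,0,0,0,0,255]]]'
```

```text
clock: 9.43
eef_pos: [0.4859, -0.3801, 0.0131]
tool_rot: [0.203, 0.979, -0.0, 0.0]
ft_force: [0.0, 0.2, -0.2]
grip_width: 0.085
clock: 10.1
eef_pos: [0.4851, -0.3812, 0.013]
tool_rot: [0.204, 0.979, -0.0, 0.0]
ft_force: [-1.4, 1.3, 5.3]
grip_width: 0.0154
```

```bash
python3 -m jog '[[[0,0,0,0,0,0,255],[0,0,0.005,0,0,0,255],[0,0,0.03,0,0,0,255],[0,0,0.06,0,0,0,255],[0,0,0.09,0,0,0,255],[0,0,0.12,0,0,0,255],[0,0,0.15,0,0,0,255],[0,0,0.15,0,0,0,255],[0,0,0.15,0,0,0,255]]]'
python3 - <<'E'
from h import *
m=bot.camera_model("wrist");im=bot.camera("wrist");o=bot.get_obs();print(o['eef_pos'],o['tool_rot'],o['grip_width'])
np.savez("w6.npz",**m);cv2.imwrite("pics/w6full.png",im)
a=cv2.resize(im[140:384,150:350],None,fx=2.4,fy=2.4,interpolation=2)
s=bot.camera("side");q=proj("side",o['eef_pos']).astype(int);print(q)
b=cv2.resize(s[q[1]-35:q[1]+40,q[0]-25:q[0]+50],(310,310),interpolation=2)
c=np.zeros((590,800,3),np.uint8);c[:a.shape[0],:480]=a;c[:310,485:795]=b
cv2.imwrite("pics/w6.png",c)
E
```

```text
clock: 10.85
eef_pos: [0.4859, -0.3817, 0.1645]
tool_rot: [0.204, 0.979, -0.001, 0.002]
ft_force: [-0.9, 1.2, -1.4]
grip_width: 0.0158
[ 0.4849 -0.3809  0.1624] [ 0.2035  0.9791 -0.0001  0.0002] 0.01572433595046693
[259 304]
```

View pics/w6.png

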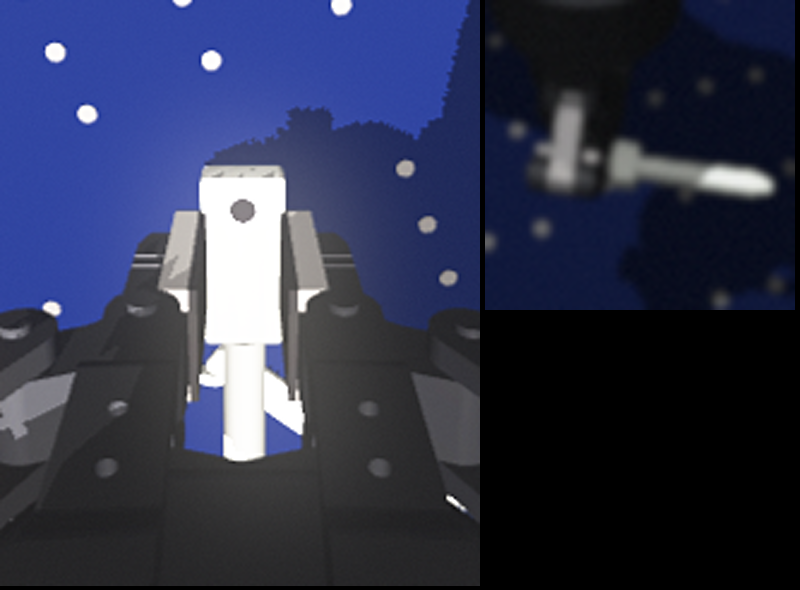

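The pin is gripped across its head: in the crop the head is centred at (242,260) and the shank is straight at (243,400). Next I check its pitch numerically.

Run:
```python
from h import *
t=np.array([np.array(bot.get_obs()['eef_pos'])]).mean(0)
d=np.array([.917,-.3987,0])
for dz in(-.004,-.006,-.008):
  print(dz,[proj("side",t+k*d+[0,0,dz]) for k in(.020,.078)])
s=bot.camera("side");g=cv2.cvtColor(s,cv2.COLOR_BGR2HSV)
# shank mask
sub=s[285:335,262:312];w=cv2.inRange(cv2.cvtColor(sub,cv2.COLOR_BGR2HSV),(0,0,60),(180,110,255))
for c in range(0,50,4):
  r=np.where(w[:,c])[0];print(c+262,(r.min()+285,r.max()+285,len(r)) if len(r) else None)
```

```text
-0.004 [array([269.9342, 307.9043]), array([302.1612, 312.5454])]
-0.006 [array([269.9235, 308.4612]), array([302.082 , 313.0988])]
-0.008 [array([269.9128, 309.0157]), array([302.0031, 313.6499])]
262 None
266 (np.int64(303), np.int64(314), 12)
270 (np.int64(304), np.int64(314), 11)
274 (np.int64(307), np.int64(313), 7)
278 (np.int64(307), np.int64(313), 7)
282 (np.int64(308), np.int64(314), 7)
286 (np.int64(309), np.int64(315), 7)
290 (np.int64(308), np.int64(315), 8)
294 (np.int64(309), np.int64(316), 8)
298 (np.int64(310), np.int64(316), 7)
302 (np.int64(312), np.int64(316), 5)
306 None
310 None
```

The pin is level and its axis is about 8 mm below the TCP. Now to the pre-insert pose, still high.

```bash
python3 -m jog '[[[-0.006,0.03,0,0,0,6,255],[-0.01,0.06,0,0,0,13,255],[-0.014,0.09,0,0,0,20,255],[-0.018,0.12,0,0,0,27,255],[-0.022,0.16,0,0,0,34,255],[-0.026,0.194,0,0,0,34,255],[-0.026,0.194,-0.04,0,0,34,255],[-0.026,0.194,-0.04,0,0,34,255],[-0.026,0.194,-0.04,0,0,34,255]]]'
python3 - <<'E'
from h import *
m=bot.camera_model("wrist");im=bot.camera("wrist");o=bot.get_obs();print(o['eef_pos'],o['tool_rot'],o['grip_width'])
np.savez("w7.npz",**m);cv2.imwrite("pics/w7.png",im)
t=bot.camera("top");cv2.imwrite("pics/t7full.png",t)
a=cv2.resize(im[150:384,130:390],None,fx=2.2,fy=2.2,interpolation=2)
b=cv2.resize(t[155:235,280:325],None,fx=5,fy=5,interpolation=2)
c=np.zeros((600,800,3),np.uint8);c[:a.shape[0],:a.shape[1]]=a;c[:400,575:800]=b
cv2.imwrite("pics/c7.png",c)
E
```

```text
clock: 11.75
eef_pos: [0.456, -0.1854, 0.1196]
tool_rot: [-0.092, 0.996, 0.002, -0.004]
ft_force: [0.2, 0.5, -1.0]
grip_width: 0.0156
[ 0.4578 -0.1867  0.1213] [-0.0915  0.9958  0.0008 -0.0017] 0.015622345969038562
```

View pics/c7.png

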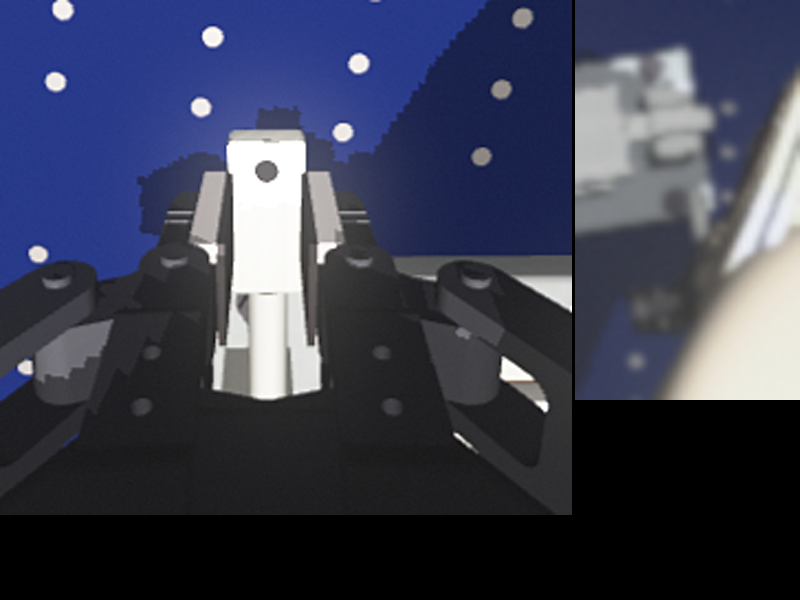

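The pin is straight in the grip and aligned with the tool. I'll refine the jig's position numerically from the earlier clear wrist shots.

Run:
```python
from h import *
K=np.load("w5.npz")["K"];m=dict(K=K,T=np.load("w1.npy"))
im=cv2.imread("pics/w1.png");w=cv2.inRange(cv2.cvtColor(im,cv2.COLOR_BGR2HSV),(0,0,90),(180,60,255))
for c in (200,230,300,340,370): 
    r=[i for i in range(205,235) if w[i,c]];print(c,r[:1],end=' ')
for r in (220,224,228):
    c=np.where(w[r,150:420])[0]+150;print(r,c.min(),c.max())
    L=onz("wrist",c.min()-.5,r,.02,m);R=onz("wrist",c.max()+.5,r,.02,m);print(L,R,np.linalg.norm(L-R),np.degrees(np.arctan2(*(L-R)[[1,0]])))
n=[onz("wrist",c,216.0,.02,m) for c in(200,370)];print("near edge",n)
g=cv2.cvtColor(im,cv2.COLOR_BGR2GRAY);print(g[250,180:235]);print(g[236:262,200]);print(g[236:262,208])
# w5: ears
print("eef during w1 .4452 -.1273 .2583")
im5=cv2.imread("pics/w5.png");cv2.imwrite("pics/e.png",np.hstack([cv2.resize(im5[115:235,410:512],None,fx=4,fy=4,interpolation=2),cv2.resize(im[205:285,185:225],None,fx=7,fy=6,interpolation=2)]))
```

```text
200 [216] 230 [215] 300 [216] 340 [215] 370 [214] 220 179 383
[ 0.5396 -0.2102  0.02  ] [0.4893 0.0652 0.02  ] 0.2799023356327265 -79.6398218788275
224 181 383
[ 0.545  -0.2068  0.02  ] [0.4949 0.067  0.02  ] 0.2783023406216649 -79.6398982211796
228 188 382
[ 0.5491 -0.1967  0.02  ] [0.5009 0.0674 0.02  ] 0.2684301921418077 -79.63997518887368
near edge [array([ 0.5285, -0.1821,  0.02  ]), array([0.487 , 0.0453, 0.02  ])]
[ 82  83  83  85  86  84  85  84  75 183 255 255 255 246 184 189 190 191
 190 189 156 169 184 183 184 184 187 189 189 189 189 189 188 192 154 119
 181 225 244 255 255 255 200 119 126 128 128 128 127 128 103  83  85  84
  81]
[255 255 255 255 255 255 227 184 188 188 188 188 189 188 156 211 255 255
 251 238 242 202 131 255 255 255]
[255 255 255 255 255 255 229 184 187 189 190 189 189 190 189 188 198 222
 197 187 189 176 130 255 255 255]
eef during w1 .4452 -.1273 .2583
```

View pics/e.png

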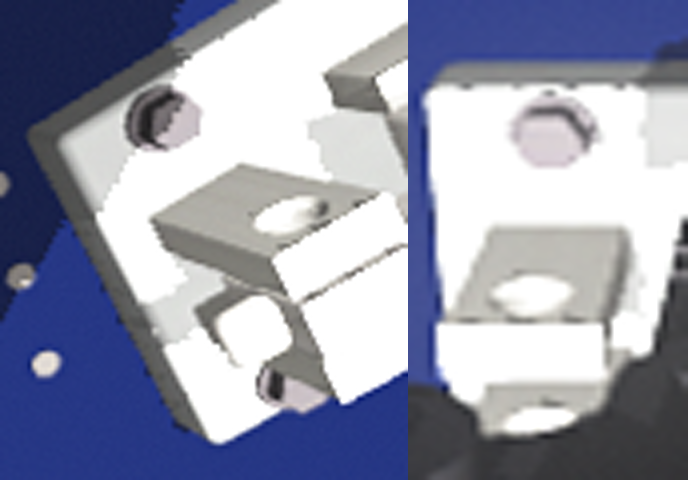

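The close-up shows the robot-side ear's hole at w1 px (202.7,254.2) and w5 px (483,168.5). In w1 the ear's top front edge runs from (189.6,258.3) to (213.4,258.3).

Run:
```python
from h import *
a=np.load("w5.npz");m5=dict(K=a["K"],T=a["T"]);m1=dict(K=a["K"],T=np.load("w1.npy"))
h1=onz("wrist",202.7,254.2,.056,m1);h5=onz("wrist",483,168.5,.056,m5)
th=np.radians(-79.6);ex=np.array([np.cos(th),np.sin(th),0]);ey=np.array([-ex[1],ex[0],0])
e1=[onz("wrist",*p,.068,m1) for p in((189.6,258.3),(213.4,258.3))]
e5=[onz("wrist",*p,.068,m5) for p in((478,182.5),(505,163.75))]
print("hole",h1,h5);print(e1,e5,(e1[0]+e1[1])/2,(e5[0]+e5[1])/2)
for p in(h1,h5,(e1[0]+e1[1])/2,(e5[0]+e5[1])/2):print("latch",p+.022*ey)
c=onz("wrist",187.9,219.2,.02,m1);print("corner->latch",c-.025*ex+.055*ey)
O=np.array([.5631,-.0653,0]);print("old",O+.1*ex)
o=bot.get_obs();print(o['eef_pos'],o['tool_rot'])
```

```text
hole [ 0.5648 -0.1677  0.056 ] [ 0.5646 -0.1681  0.056 ]
[array([ 0.5666, -0.1819,  0.068 ]), array([ 0.5613, -0.1529,  0.068 ])] [array([ 0.5702, -0.183 ,  0.068 ]), array([ 0.5621, -0.1561,  0.068 ])] [ 0.5639 -0.1674  0.068 ] [ 0.5661 -0.1696  0.068 ]
latch [ 0.5865 -0.1637  0.056 ]
latch [ 0.5862 -0.1641  0.056 ]
latch [ 0.5855 -0.1634  0.068 ]
latch [ 0.5878 -0.1656  0.068 ]
corner->latch [ 0.5857 -0.1632  0.02  ]
old [ 0.5812 -0.1637  0.    ]
[ 0.459  -0.1875  0.1224] [-0.0912  0.9958  0.0001 -0.0004]
```

Wrist views agree that the latch is at (0.586, -0.164); the pin is laterally aligned to about 0.5 mm. I descend to axis height and advance.

```bash
python3 -m jog '[[[0,0,-0.03,0,0,0,255],[0,0,-0.058,0,0,0,255],[0.01,0.0018,-0.058,0,0,0,255],[0.02,0.0037,-0.058,0,0,0,255],[0.025,0.0046,-0.058,0,0,0,255],[0.025,0.0046,-0.058,0,0,0,255],[0.025,0.0046,-0.058,0,0,0,255]]]'
python3 -m jog '[[[0.004,0.0007,0,0,0,0,255],[0.008,0.0015,0,0,0,0,255],[0.012,0.0022,0,0,0,0,255],[0.016,0.003,0,0,0,0,255],[0.016,0.003,0,0,0,0,255]]]'
```

```text
clock: 12.43
eef_pos: [0.486, -0.1829, 0.0661]
tool_rot: [-0.092, 0.996, -0.001, 0.002]
ft_force: [0.1, -0.3, -0.8]
grip_width: 0.0152
clock: 12.85
eef_pos: [0.501, -0.1796, 0.0645]
tool_rot: [-0.092, 0.996, -0.0, 0.001]
ft_force: [0.6, -1.3, -1.0]
grip_width: 0.0155
```

The nose is in the first ear with negligible force, so I continue.

```bash
python3 -m jog '[[[0.004,0.0007,0,0,0,0,255],[0.008,0.0015,0,0,0,0,255],[0.010,0.0018,0,0,0,0,255],[0.010,0.0018,0,0,0,0,255]]]'
python3 -m jog '[[[0.004,0.0007,0,0,0,0,255],[0.008,0.0015,0,0,0,0,255],[0.010,0.0018,0,0,0,0,255],[0.010,0.0018,0,0,0,0,255]]]'
```

```text
clock: 13.18
eef_pos: [0.5106, -0.1777, 0.0643]
tool_rot: [-0.092, 0.996, -0.0, 0.0]
ft_force: [0.7, -2.4, -1.2]
grip_width: 0.0154
clock: 13.52
eef_pos: [0.5206, -0.1757, 0.0643]
tool_rot: [-0.092, 0.996, -0.0, 0.0]
ft_force: [0.9, -1.5, -1.4]
grip_width: 0.0153
```

```bash
python3 -m jog '[[[0.004,0.0007,0,0,0,0,255],[0.008,0.0015,0,0,0,0,255],[0.012,0.0022,0,0,0,0,255],[0.016,0.003,0,0,0,0,255],[0.016,0.003,0,0,0,0,255]]]'
python3 -m jog '[[[0.003,0.0005,0,0,0,0,255],[0.006,0.0011,0,0,0,0,255],[0.008,0.0015,0,0,0,0,255],[0.008,0.0015,0,0,0,0,255]]]'
```

```text
clock: 13.93
eef_pos: [0.5371, -0.1727, 0.0643]
tool_rot: [-0.092, 0.996, -0.0, 0.001]
ft_force: [1.3, -3.7, -2.9]
grip_width: 0.0155
clock: 14.27
eef_pos: [0.5439, -0.1714, 0.0642]
tool_rot: [-0.092, 0.996, -0.0, -0.0]
ft_force: [-2.0, -4.4, -1.0]
grip_width: 0.0153
```

```bash
python3 -m jog '[[[0.002,0.0004,0,0,0,0,255],[0.004,0.0007,0,0,0,0,255],[0.004,0.0007,0,0,0,0,255]]]'
python3 -m jog '[[[0.002,0.0004,0,0,0,0,255],[0.004,0.0007,0,0,0,0,255],[0.004,0.0007,0,0,0,0,255]]]'
```

```text
clock: 14.52
eef_pos: [0.544, -0.1713, 0.0639]
tool_rot: [-0.091, 0.996, -0.001, -0.004]
ft_force: [-9.6, -6.7, 4.7]
grip_width: 0.0158
clock: 14.77
eef_pos: [0.5442, -0.1712, 0.0636]
tool_rot: [-0.09, 0.996, -0.001, -0.008]
ft_force: [-18.0, -8.7, 10.2]
grip_width: 0.0155
```

The pin stalled at 18 N with the TCP within 1 mm of the expected home position, so the head is against the ear. I relax the push, then release and rise.

```bash
python3 -m jog '[[[-0.004,-0.0007,0,0,0,0,255],[-0.007,-0.0013,0,0,0,0,255],[-0.007,-0.0013,0,0,0,0,255],[-0.007,-0.0013,0,0,0,0,120],[-0.007,-0.0013,0,0,0,0,120],[-0.007,-0.0013,0,0,0,0,120],[-0.007,-0.0013,0,0,0,0,120]]]'
python3 -m jog '[[[0,0,0.02,0,0,0,120],[0,0,0.05,0,0,0,120],[0,0,0.08,0,0,0,120],[0,0,0.11,0,0,0,120],[-0.03,-0.005,0.13,0,0,0,120],[-0.06,-0.01,0.13,0,0,0,120],[-0.06,-0.01,0.13,0,0,0,120],[-0.06,-0.01,0.13,0,0,0,120]]]'
python3 - <<'E'
from h import *
o=bot.get_obs();print(o['eef_pos'])
m=bot.camera_model("wrist");im=bot.camera("wrist");np.savez("w8.npz",**m);cv2.imwrite("pics/w8.png",im)
s=bot.camera("side");cv2.imwrite("pics/s8.png",s)
ey=np.array([.9836,.1805,0]);L=np.array([.5862,-.164,.056])
for k in(-.062,-.022,.036): print(k,proj("wrist",L+k*ey,m),proj("side",L+k*ey))
u,v=proj("wrist",L-.03*ey,m).astype(int)
u=min(max(u,90),422);v=min(max(v,75),309)
a=cv2.resize(im[v-75:v+75,u-60:u+60],None,fx=4,fy=4,interpolation=2)[:,:480]
b=cv2.resize(s[205:285,235:300],None,fx=4.9,fy=4.9,interpolation=2)
c=np.zeros((600,800,3),np.uint8);c[:600,:480]=a;c[:b.shape[0],482:482+b.shape[1]]=b[:,:318];print(u,v)
cv2.imwrite("pics/c8.png",c)
E
```

```text
clock: 15.35
eef_pos: [0.5456, -0.1703, 0.0645]
tool_rot: [-0.092, 0.996, 0.0, 0.001]
ft_force: [-0.1, 0.0, -0.7]
grip_width: 0.0454
clock: 16.02
eef_pos: [0.4841, -0.1808, 0.195]
tool_rot: [-0.091, 0.996, 0.0, 0.001]
ft_force: [0.9, -0.4, 0.5]
grip_width: 0.0449
[ 0.4841 -0.1808  0.195 ]
-0.062 [248.742  222.5975] [254.8355 248.3652]
-0.022 [248.7416 258.2217] [269.7593 242.7878]
0.036 [248.741  305.4685] [290.7369 234.948 ]
248 251
```

View pics/c8.png

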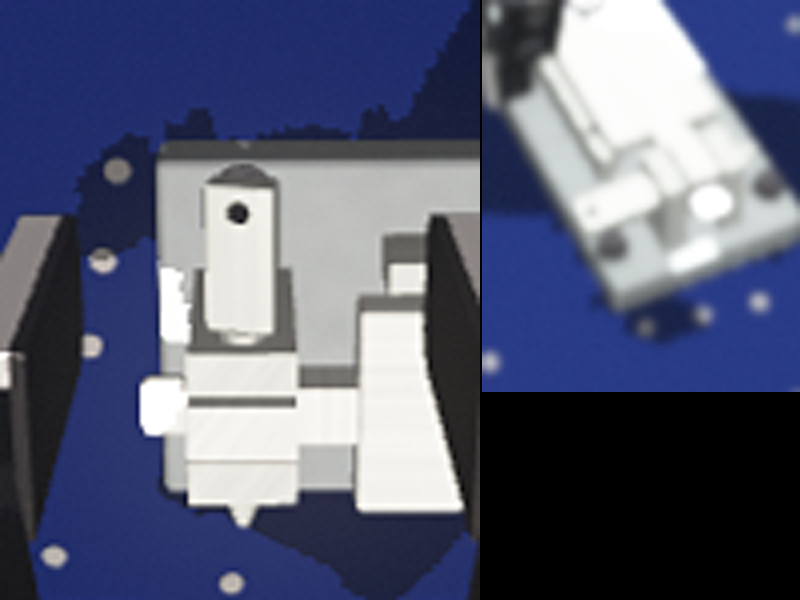

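The crop shows the pin through both ears and the lug, with its nose poking out at (243,515). There may be 1–2 mm between head and ear at (240,337), so I push the head's end home with closed fingers.

```bash
python3 -m jog '[[[0,-0.0015,0,0,0,0,255],[0,-0.0015,-0.03,0,0,0,255],[0,-0.0015,-0.06,0,0,0,255],[0,-0.0015,-0.09,0,0,0,255],[0,-0.0015,-0.12,0,0,0,255],[0,-0.0015,-0.135,0,0,0,255],[0,-0.0015,-0.135,0,0,0,255],[0.01,0.0003,-0.135,0,0,0,255],[0.02,0.0022,-0.135,0,0,0,255],[0.024,0.0029,-0.135,0,0,0,255]]]'
python3 -m jog '[[[0.002,0.0004,0,0,0,0,255],[0.004,0.0007,0,0,0,0,255],[0.006,0.0011,0,0,0,0,255],[0.006,0.0011,0,0,0,0,255]]]'
python3 -m jog '[[[0.002,0.0004,0,0,0,0,255],[0.004,0.0007,0,0,0,0,255],[0.004,0.0007,0,0,0,0,255]]]'
```

```text
clock: 16.95
eef_pos: [0.513, -0.1785, 0.0612]
tool_rot: [-0.092, 0.996, -0.001, 0.003]
ft_force: [1.0, -0.8, 0.2]
grip_width: 0.0001
clock: 17.28
eef_pos: [0.5143, -0.1772, 0.0597]
tool_rot: [-0.092, 0.996, -0.0, -0.001]
ft_force: [-2.3, -0.7, 1.6]
grip_width: 0.0
clock: 17.53
eef_pos: [0.5148, -0.1769, 0.0589]
tool_rot: [-0.091, 0.996, -0.0, -0.004]
ft_force: [-10.6, -2.3, 7.2]
grip_width: -0.0002
```

```bash
python3 -m jog '[[[0.003,0.0005,0,0,0,0,255],[0.004,0.0007,0,0,0,0,255],[0.004,0.0007,0,0,0,0,255]]]'
python3 -m jog '[[[-0.02,-0.0037,0,0,0,0,255],[-0.03,-0.0055,0,0,0,0,255],[-0.03,-0.0055,0.04,0,0,0,255],[-0.03,-0.0055,0.08,0,0,0,255],[-0.03,-0.0055,0.12,0,0,0,255],[-0.03,-0.0055,0.13,0,0,0,255],[-0.03,-0.0055,0.13,0,0,0,255]]]'
python3 - <<'E'
from h import *
m=bot.camera_model("wrist");im=bot.camera("wrist");o=bot.get_obs();print(o['eef_pos'])
cv2.imwrite("pics/w9.png",im);np.savez("w9.npz",**m)
ey=np.array([.9836,.1805,0]);L=np.array([.5862,-.164,.061])
for n,a in(("w8",np.load("w8.npz")),("w9",m)):
    mm=dict(K=a["K"],T=a["T"]);g=cv2.cvtColor(cv2.imread(f"pics/{n}.png"),cv2.COLOR_BGR2GRAY)
    for k in(-.062,-.022): print(n,k,proj("wrist",L+k*ey,mm))
    u=int(round(proj("wrist",L-.05*ey,mm)[0]));v=int(proj("wrist",L-.062*ey,mm)[1])
    print(v-8,g[v-8:v+60,u+2]); print(g[v-8:v+60,u+6])
E
```

```text
clock: 17.78
eef_pos: [0.515, -0.1768, 0.0586]
tool_rot: [-0.09, 0.996, -0.0, -0.008]
ft_force: [-18.3, -4.5, 13.3]
grip_width: -0.0001
clock: 18.37
eef_pos: [0.4961, -0.1822, 0.1941]
tool_rot: [-0.092, 0.996, -0.002, 0.005]
ft_force: [0.4, 0.1, -0.1]
grip_width: 0.0003
[ 0.4945 -0.1816  0.1913]
w8 -0.062 [248.7035 224.5438]
w8 -0.022 [248.7044 260.6633]
216 [136 121  92  82  89  92 103 192 237 237 236 237 240 232 237 237 235 234
 234 234 233 233 234 234 233 233 233 232 233 233 232 232 232 232 232 232
 232 232 232 231 232 232 234 206 205 190 121  95 163 235 238 237 236 234
 233 233 233 236 241 152 106 141 247 247 243 242 242 243]
[134 162 186 187 120  91  85 182 232 234 232 232 232 232 232 232 231 231
 231 231 230 231 232 231 231 230 231 231 231 231 231 231 232 231 231 231
 230 230 231 230 231 232 238 168 106 103 102  98 187 234 233 233 235 232
 231 231 230 234 241 150 104 139 243 245 243 243 243 243]
w9 -0.062 [253.0427 212.751 ]
w9 -0.022 [252.8596 249.6612]
204 [ 57  93 125  70  73  75  61 138 202 215 215 218 205 195 185 200 214 215
 213 211 212 212 213 188 124 104 104 106 105 106 105 105 106  99  99  99
 100 100 101  99 100 102  73  63  63  64  63  63  63  64  63  64  62  60
  61  59  53 158 172 168 170 169 172 175 178 144  63  32]
[ 57  96 130 153 169  97  68 111 188 214 216 215 214 215 214 214 213 213
 212 209 209 208 211 181 123 109 111 110 110 110 110 113 110 112 112 109
 110 112 111 110 111 110 112 104  80  73  74  73  73  75  74  73  73  74
  73  73  65 188 206 164  69  23  22  26  26  26  23  23]
```

The head's end edge didn't move between pushes (about 1.5 px from prediction in both views). It stalled hard at 18 N both times, and the nose sticks out at least as far as predicted. So the pin is home. Now I press on leaf_top.

```bash
python3 -m jog '[[[0.03,0.025,0,0,0,0,255],[0.06,0.049,0,0,0,0,255],[0.082,0.067,0,0,0,0,255],[0.082,0.067,-0.03,0,0,0,255],[0.082,0.067,-0.07,0,0,0,255],[0.082,0.067,-0.10,0,0,0,255],[0.082,0.067,-0.115,0,0,0,255],[0.082,0.067,-0.115,0,0,0,255]]]'
python3 -m jog '[[[0,0,-0.003,0,0,0,255],[0,0,-0.006,0,0,0,255],[0,0,-0.009,0,0,0,255],[0,0,-0.009,0,0,0,255]]]'
```

```text
clock: 19.08
eef_pos: [0.5719, -0.1131, 0.0713]
tool_rot: [-0.092, 0.996, 0.001, -0.003]
ft_force: [0.2, -0.3, 0.7]
grip_width: 0.0002
clock: 19.42
eef_pos: [0.5734, -0.1136, 0.0698]
tool_rot: [-0.092, 0.996, 0.0, -0.0]
ft_force: [-14.6, 3.2, 36.8]
grip_width: -0.0002
```

```bash
python3 -m jog '[[[-0.001,0,0.002,0,0,0,255],[-0.002,0,0.003,0,0,0,255],[-0.002,0,0.003,0,0,0,255]]]'
python3 -m jog '[[[0,0,0,0,0,0,255],[0,0,0,0,0,0,255],[0,0,0,0,0,0,255],[0,0,0,0,0,0,255]]]'
python3 - <<'E'
from h import *
# bystander check against first pictures
for n in("top","side"):
    a=cv2.imread(f"pics/{n}0.png");b=bot.camera(n);cv2.imwrite(f"pics/{n}9.png",b)
    h=[cv2.cvtColor(x,cv2.COLOR_BGR2HSV) for x in(a,b)]
    for nm,lo,hi in(("pink",(140,30,120),(179,140,255)),("orange",(5,130,120),(22,255,255)),("red",(0,180,120),(4,255,255))):
        print(n,nm,*[[(round(cv2.moments(k)['m10']/cv2.moments(k)['m00'],1),round(cv2.moments(k)['m01']/cv2.moments(k)['m00'],1)) for k in cv2.findContours(cv2.inRange(x,lo,hi),0,1)[0] if cv2.contourArea(k)>30] for x in h])
    d=cv2.threshold(cv2.cvtColor(cv2.absdiff(a,b),cv2.COLOR_BGR2GRAY),40,255,0)[1]
    print(n,"changed",[cv2.boundingRect(k) for k in cv2.findContours(d,0,1)[0] if cv2.contourArea(k)>25])
o=bot.get_obs();print(o['clock'],o['ft_force'])
E
```

```text
clock: 19.67
eef_pos: [0.5733, -0.1136, 0.07]
tool_rot: [-0.092, 0.996, 0.0, 0.001]
ft_force: [-3.4, 2.3, 18.0]
grip_width: 0.0004
clock: 20.0
eef_pos: [0.5733, -0.1136, 0.07]
tool_rot: [-0.092, 0.996, 0.0, 0.001]
ft_force: [-3.5, 2.0, 17.2]
grip_width: -0.0004
top pink [(279.2, 134.6)] [(245.1, 229.9), (276.8, 133.4)]
top orange [(214.7, 242.2), (244.4, 188.6), (269.5, 184.6)] [(213.7, 241.0)]
top red [(433.9, 192.9), (505.3, 179.9), (128.5, 173.0)] [(434.0, 192.9), (505.5, 179.7), (128.4, 173.2)]
top changed [(219, 361, 9, 23), (58, 338, 14, 10), (229, 336, 48, 48), (0, 335, 137, 49), (4, 321, 48, 16), (64, 307, 14, 9), (38, 279, 17, 19), (208, 234, 14, 17), (236, 221, 20, 19), (358, 193, 16, 29), (237, 168, 42, 27), (211, 168, 23, 32), (188, 126, 136, 258)]
side pink [(325.3, 220.1), (203.2, 215.4)] [(325.5, 219.9), (203.5, 215.2)]
side orange [(265.3, 225.8), (252.5, 205.2), (186.3, 198.8), (37.9, 108.6), (263.2, 78.8)] [(184.6, 192.8)]
side red [] [(235.1, 132.2)]
side changed [(249, 336, 51, 17), (255, 249, 17, 8), (276, 244, 12, 13), (5, 208, 15, 17), (0, 208, 5, 16), (191, 204, 25, 27), (225, 194, 28, 38), (174, 185, 21, 15), (260, 176, 20, 8), (103, 105, 8, 8), (113, 82, 17, 8), (52, 79, 10, 26), (0, 79, 58, 127), (253, 67, 35, 13), (6, 52, 36, 56), (276, 40, 16, 28), (0, 26, 33, 32), (13, 9, 8, 15), (41, 4, 46, 79), (130, 0, 168, 235), (67, 0, 45, 31), (40, 0, 20, 7)]
20.1 [-3.9888  2.5631 18.254 ]
```

The bystanders are where they were; the small shifts come from the arm's shadow. I press a little firmer and hand in.

```bash
python3 -m jog '[[[0,0,-0.001,0,0,0,255],[0,0,-0.0015,0,0,0,255],[0,0,-0.0015,0,0,0,255],[0,0,-0.0015,0,0,0,255]]]'; python3 -c "
from workcell import bot
print(bot.job_done()); o=bot.get_obs();print(o['clock'],o['ft_force'])"
```

```text
clock: 20.43
eef_pos: [0.5733, -0.1136, 0.0699]
tool_rot: [-0.092, 0.996, 0.0, 0.002]
ft_force: [-7.5, 2.9, 25.8]
grip_width: -0.0001
the job is handed in; nothing more can be done
None
the job is handed in; nothing more can be done
```

I got the jig ready and handed it in at about 20.4 s, with the closed fingers pressing the shut leaf down at about 26 N.

- **Blocks:** I slid the outer block along the channel until it stalled against the inner one at about 14 N. The side view showed them touching.
- **Leaf:** I swung it shut and pressed it. The tool stopped at z 0.070 m, which is the height expected for a closed leaf.
- **Pin:** I put it in from the robot's side through both ears and the lug, with the nose showing on the far side. Two pushes each stalled at about 18 N, within about 1 mm of where the head should meet the ear.
- **Possible gap at the pin head:** The wrist picture after the first push hinted at a small gap there. The second push did not move the pin. What remains, at most about 0.8 mm, is within measurement error, but I couldn't rule it out by eye.
- **Jig position:** The top and wrist cameras disagreed on the latch position by about 5 mm, mostly along the insertion direction. I used the wrist values.
- **Rest of the bench:** The before/after comparison was partly confused by the arm and its shadow. The spare block and a pink look-alike seemed to shift by up to 6 pixels, which I put down to the shadow. The arm never touched either one, and I found no sign that anything else moved.

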